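Eject the scrap and feel both pusher stops

TASK

Clear the rework scrap into the grey bin: put the stray heat sink in it, and slide the orange-knobbed pusher up to its red front stops so that everything on the deck drops in, then draw it back to its black rear stops and leave it there. Their screws are set anew each time, so the stops must be felt: at each end lean on the stops steadily with about 15 N for a second, and never ram them with more than 35 N. The scrap on the deck is sharp, so keep the fingers off it, and do not disturb the jars, the reel or the tape.

Things in the scene. Friction and masses are not known exactly. Their poses are not given: they have to be found in the camera images.
- station: Fixed ejector station, 130 x 260 mm: an aluminium deck 70 mm above the bench between two blue fences (84 mm apart inside, 30 mm high, steel lips on top at 104 mm). Origin on the bench under the channel's centre line; +y is the push direction, x across, z up. The open deck edge over the bin is at y = +135 mm, the back end at y = -125 mm.
- scrap_bin_in (a point): Centre of the inner floor (3 mm above the bench) of the fixed open grey scrap bin, 150 x 150 mm outside, 3 mm walls, rim 60 mm above the bench; axes as the station's. It stands under the deck edge, which overhangs its near wall by 17 mm.
- pusher_knob (a point): Centre of the pusher's upright orange knob (round, 26 mm across, grippable 20 mm above and below this point), 146 mm above the bench; axes as the station's. The pusher starts somewhere between the stops.
- front_stop: Pair of fixed red stop blocks on the two fence lips, each 20 x 20 x 18 mm, near the bin. Origin between them, 104 mm above the bench; axes as the station's. From each a rubber-nosed steel screw reaches back (-y) to meet the crossbar; how far, from 4 to 32 mm beyond the block, is set anew each time and not reported. At contact the blade stands 0 to 28 mm past the deck edge.
- rear_stop: Pair of fixed black stop blocks at the back of the station, as the red ones, their screws reaching forward (+y) by 4 to 32 mm, set anew each time and not reported: so the knob's centre is 22 to 50 mm ahead of this origin at contact. The screws do not yield and the noses give 1 or 2 mm.
- trimmer_centre (a point): Centre of a blue trimmer, scrap, 24 x 34 x 14 mm, loose on the deck ahead of the blade.
- plug_centre (a point): Centre of a black header plug, scrap, 14 x 24 x 18 mm, loose on the deck ahead of the blade.
- offcut_centre (a point): Centre of an aluminium angle offcut, scrap, 24 x 26 x 22 mm, loose on the deck ahead of the blade.
- heat_sink_centre (a point): Centre (half-way up) of the dark finned heat sink, scrap, 25 (its x) x 40 (its y) x 22 mm high, about 0.04 kg, loose on the bench in front of the station. May be dropped into the bin from just above the rim.
- trimmer: The blue trimmer; origin at its underside.
- plug: The header plug; origin at its underside.
- offcut: The angle offcut; origin at its underside.
- heat_sink: The heat sink; origin at its underside.
- pusher: The pusher, about 0.25 kg; origin on the deck under the knob. It slides along the station's y (1 to 4 N), guided by fences and lips. Its white blade, 27 mm high, has its face 60 mm ahead (+y) of the knob centre. A steel crossbar under the knob, 112 mm long in x, 16 mm thick in y, 107 to 117 mm above the bench, strikes the stops with its ends.
- flux_jar: Bystander: jar with green lid, 42 mm across, 37 mm high; origin at its underside.
- paste_jar: Bystander: jar with yellow lid, 34 mm across, 43 mm high; origin at its underside.
- solder_reel: Bystander: blue solder reel, 52 mm across, 38 mm high; origin at its underside.
- tape_roll: Bystander: black tape roll, 62 mm across, 19 mm high; origin at its underside.

How it is judged (in metres and radians):
On the way, in this order (a step that is already met when the one before it is completed fails the run):
1. the pusher leans on the front stops with more than 5 N for 0.4 s (contact force between pusher and front_stop above 5 N), for 0.4 s.
2. then it leans on the rear stops with more than 5 N for 0.4 s (contact force between pusher and rear_stop above 5 N), for 0.4 s.
At the end, for the whole second after the job is handed in: The trimmer, the plug, the offcut and the heat sink lie still in the grey bin (centres inside its walls and below its rim), and the pusher rests at the back end of its travel (knob centre at most 54 mm ahead of rear_stop) (x of trimmer_centre in the frame of scrap_bin_in between -0.073 and 0.073 m and y of trimmer_centre in the frame of scrap_bin_in between -0.073 and 0.073 m and z of each of trimmer_centre, plug_centre, offcut_centre, heat_sink_centre in the frame of scrap_bin_in below 0.056 m and linear speed of each of trimmer, plug, offcut, heat_sink below 0.03 m/s and x of plug_centre in the frame of scrap_bin_in between -0.073 and 0.073 m and y of plug_centre in the frame of scrap_bin_in between -0.073 and 0.073 m and x of offcut_centre in the frame of scrap_bin_in between -0.073 and 0.073 m and y of offcut_centre in the frame of scrap_bin_in between -0.073 and 0.073 m and x of heat_sink_centre in the frame of scrap_bin_in between -0.073 and 0.073 m and y of heat_sink_centre in the frame of scrap_bin_in between -0.073 and 0.073 m and y of pusher_knob in the frame of rear_stop below 0.054 m and linear speed of pusher below 0.01 m/s); the robot touches nothing.
It fails at once if a stop is rammed with more than 35 N (contact force between pusher and front_stop above 35 N or contact force between pusher and rear_stop above 35 N).
It fails at once if the fingers touch the scrap from the deck (contact force between the fingers and trimmer above 0.5 N or contact force between the fingers and plug above 0.5 N or contact force between the fingers and offcut above 0.5 N).
It fails at once if a bystander is moved more than 20 mm (distance of any of flux_jar, paste_jar, solder_reel, tape_roll from where it was at the start of the episode above 0.02 m).
It also fails if it takes over 72 s, if anything falls off the work surface, if the arm or the gripper's body presses on something with over 40 N, if the wrist force passes 120 N, or if a joint passes its speed limit or range.

ROBOT

A 6-joint arm with a two-finger parallel gripper is mounted at the origin on a cart in front of the work surface, level with it; the furniture and walls round the work are solid. World frame = base frame: x ahead of the robot, y to its left, z up, the work surface at z = 0. Lengths are in m, angles in degrees, forces in N, time in s.
With the tool pointing down it reaches from about 0.4 to 0.825 m from the base axis. Payload 7 kg.
Tool frame: the origin (TCP) lies on the centre line of the jaws, within the pads' length; the fingertips stand 8 mm ahead of it and the grasp point (between the pads) lies 11 mm behind it (r.tcp_to_tips is the distance from the TCP to the fingertips, in m); z points along the fingers, y is the direction in which the jaws open and shut (so a half turn about z gives the same grasp; the last joint's range is limited). The gripper opens to 88 mm and grips with 3 to 60 N. Pads are 19 mm wide; open, the fingers measure 130 mm over their backs; the gripper's body (78 mm by 193 mm) begins 47 mm behind the grasp point.
Start: joints at [82.282, 20.546, 0.682, 0, -70.136, -16.507], TCP at [0.277, 0.616, 0.235] pointing down, gripper open.
Joint ranges: [-176.03, 176.03], [-82.01, 121.73], [-58.28, 71.71], [-173.87, 95.51], [-174.79, -0.11], [-173.66, 173.66]. Speed limits (degrees/s): [136.94, 136.94, 172.46, 180, 180, 180].

INTERFACE

Orientations are given as [roll, pitch, yaw] about the fixed x, y, z axes, in that order (R = Rz(yaw) Ry(pitch) Rx(roll)).
In Python, from plant import r gives the robot as it stands.
- The arm moves only by the tool drive_tool, never from a script. Its argument "plan" is text: rows parted by semicolons, each of 4 numbers parted by spaces: the shift along the tool's x, y, z in cm, then the turn about the tool's z in rad. A call has 1 to 8 rows; each row is the pose to reach, as a shift and turn from the pose commanded when the call began, along the tool's axes at that moment; what a row does not reach only later rows make up. A row lasts 1/8 s, in which the tool goes at most 62.5 mm and 10.7 degrees, less where a joint would pass 70% of its speed; a pose out of reach is approached as far as the arm can. A call with a gripper value outside its range is refused whole. "fingers" is the closure, from -1 (fully open) to 1 (shut), set as the call begins (left out, the last holds). The fingers move at their own pace and stop on an object; "squeeze" is the grip in N (left out, the last holds). Time passes only in rows, so rows that repeat a pose let the fingers close. It gives the time, the measured TCP pose, the force and the opening at its end, in the units of the state.
- r.get_state(): the state, without advancing time (a new reading comes with each control period).
- r.capture(name): name is "scene" or "top" or "wrist"; returns a dict with "frame" (420x560x3 uint8, red, green, blue), "fovy" (degrees; the focal length in pixels is half the picture's height over the tangent of half this angle, whatever the lens; pixels are square), "cx", "cy" (the principal point, pixels), "rvec" (rotation vector, rad) and "tvec" (3), from world to camera coordinates, as OpenCV has them. Camera axes: x right, y down, z forward; pixel columns grow to the right and rows downward; lengths in m; the calibration is good to about 2 mm. The wrist camera is an equidistant fisheye: a pixel r from the principal point sees the ray r / f radians off the axis. A picture is of the moment at which its call begins. There is no depth.
- r.close_job(): hands the job in, once; it reports no verdict.
The state is a dict: "time_s": time; "joints": joint angles; "qd": joint speeds; "joint_torque": joint torques, N m; "tcp_pos": TCP position; "eef_rot": TCP orientation; "contact_force": force on the tool from outside, world axes, zero at the start; "moment": the same for the moment, N m; "gripper_width": finger opening in m.
Only numpy, scipy, OpenCV 4.12 (cv2) and the standard library are available. Lean on these libraries where they do the work, as an engineer would, in place of code of your own. Each camera call takes 0.05 s, during which the arm holds its last target. There are 200 camera calls.

## Working session

There is one attempt and no reset: what is moved stays moved. The work goes in short steps, Python scripts to look and compute and a tool call to move; the robot and the scene stay as the last step left them, time stands still between calls to the robot, and variables do not carry over. Pictures are saved under pics/ and viewed, about 8 in all and at most 12, crops included, and the job is handed in when it is done.

Besides the shell and the picture viewer there is one more tool, called after "Call:" as name(argument=value, ...) on one line, values as JSON. drive_tool: Moves the arm, as the interface text tells. Its arguments: {"type":"object","properties":{"plan":{"type":"string"},"fingers":{"type":"number"},"squeeze":{"type":"number"}},"required":["plan"]}

```bash
mkdir -p pics; cat > h.py <<'E'
import numpy as np, cv2
from plant import r
from scipy.spatial.transform import Rotation as Ro
def cap(name,fn=None):
    c=r.capture(name)
    if fn: cv2.imwrite('pics/'+fn,c['frame'][:,:,::-1])
    h=c['frame'].shape[0]; f=h/2/np.tan(np.radians(c['fovy'])/2)
    d=dict(f=f,cx=c['cx'],cy=c['cy'],rv=np.array(c['rvec']).ravel(),tv=np.array(c['tvec']).ravel(),fish=name=='wrist')
    if fn: np.save('pics/'+fn+'.npy',d,allow_pickle=True)
    return c['frame'],d
def load(fn): return np.load('pics/'+fn+'.npy',allow_pickle=True).item()
def ray(d,u,v):
    x,y=(u-d['cx'])/d['f'],(v-d['cy'])/d['f']
    if d['fish']:
        t=np.hypot(x,y); s=np.sinc(t/np.pi); k=np.array([x*s,y*s,np.cos(t)])
    else: k=np.array([x,y,1.])
    R=cv2.Rodrigues(d['rv'])[0]
    k=R.T@k; return -R.T@d['tv'],k/np.linalg.norm(k)
def atz(d,u,v,z):
    o,k=ray(d,u,v); return o+k*(z-o[2])/k[2]
def tri(*obs):
    A=np.zeros((3,3));b=np.zeros(3)
    for d,u,v in obs:
        o,k=ray(d,u,v);P=np.eye(3)-np.outer(k,k);A+=P;b+=P@o
    return np.linalg.solve(A,b)
def proj(d,p):
    R=cv2.Rodrigues(d['rv'])[0];k=R@np.array(p)+d['tv']
    if d['fish']:
        t=np.arctan2(np.hypot(k[0],k[1]),k[2]);n=np.hypot(k[0],k[1]);return d['cx']+d['f']*t*k[0]/n,d['cy']+d['f']*t*k[1]/n
    return d['cx']+d['f']*k[0]/k[2],d['cy']+d['f']*k[1]/k[2]
def up(fn,out,x0,y0,x1,y1):
    im=cv2.imread('pics/'+fn)[y0:y1,x0:x1];s=min(800/(x1-x0),600/(y1-y0))
    cv2.imwrite('pics/'+out,cv2.resize(im,None,fx=s,fy=s,interpolation=cv2.INTER_CUBIC));print('scale',s)
E
python3 - <<'E'
from h import *
a,_=cap('scene','s0.png');b,_=cap('top','t0.png');w,_=cap('wrist','w0.png')
for k,v in r.get_state().items(): print(k,np.round(v,4))
for n in 's0.png','t0.png','w0.png':
    d=load(n);print(n,d['f'],np.round(ray(d,280,210),3))
E
```

```text
time_s 0.15
joints [ 8.22830e+01  2.05817e+01  6.46700e-01 -1.52000e-02 -7.01352e+01
 -1.65061e+01]
qd [0.0988 0.0663 0.1698 0.0383 0.0184 0.0477]
joint_torque [-4.00000e-04 -5.83277e+01  2.93293e+01  7.00120e+00  8.80000e-03
 -1.00000e-04]
tcp_pos [0.2768 0.6152 0.2338]
eef_rot [ 1.799286e+02 -6.300000e-03 -2.422820e+01]
contact_force [-0.2554 -0.3037  0.0746]
moment [-0.0156  0.026  -0.0187]
gripper_width 0.0874
s0.png 473.74205245650734 [[-0.162  0.821  1.163]
 [ 0.557 -0.429 -0.711]]
t0.png 431.08962867244816 [[ 0.489  0.215  1.114]
 [ 0.101  0.019 -0.995]]
w0.png 325.19226210127806 [[ 0.34   0.585  0.385]
 [-0.226  0.091 -0.97 ]]
```

View pics/s0.png

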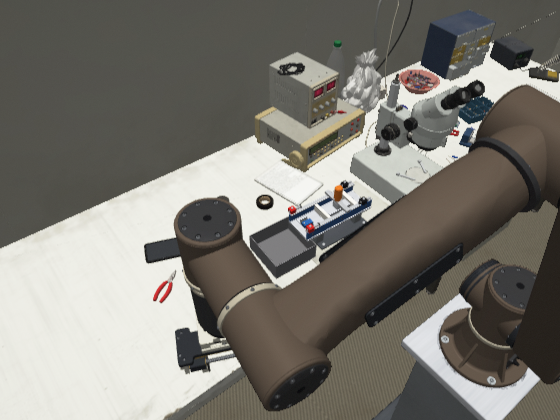

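View pics/t0.png

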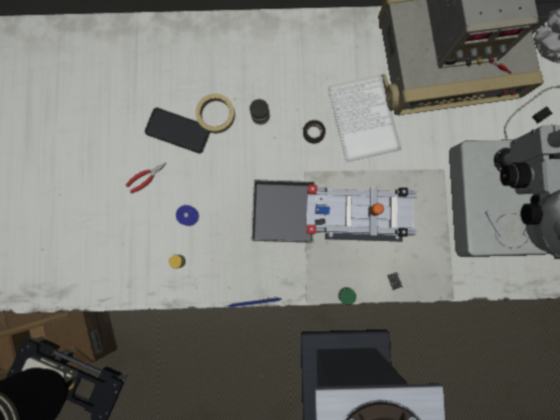

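The scene view shows the station behind the arm. In the top view the bin is at (283,211), the knob at (377,209), the heat sink at (395,281) and the green jar at (347,296). The other bystanders are farther left or up. I'll enlarge the station.

```bash
python3 - <<'E'
from h import *
up('t0.png','t0c.png',245,165,445,310)
d=load('t0.png')
for n,u,v,z in [('knob',377,209,.166),('hs',395,281,.022),('green',347,296,.037),('bin',283,211,.06)]: print(n,np.round(atz(d,u,v,z),3))
E
```

```text
scale 4.0
knob [0.581 0.019 0.166]
hs [ 0.413 -0.048  0.022]
green [0.381 0.076 0.037]
bin [0.593 0.228 0.06 ]
```

View pics/t0c.png

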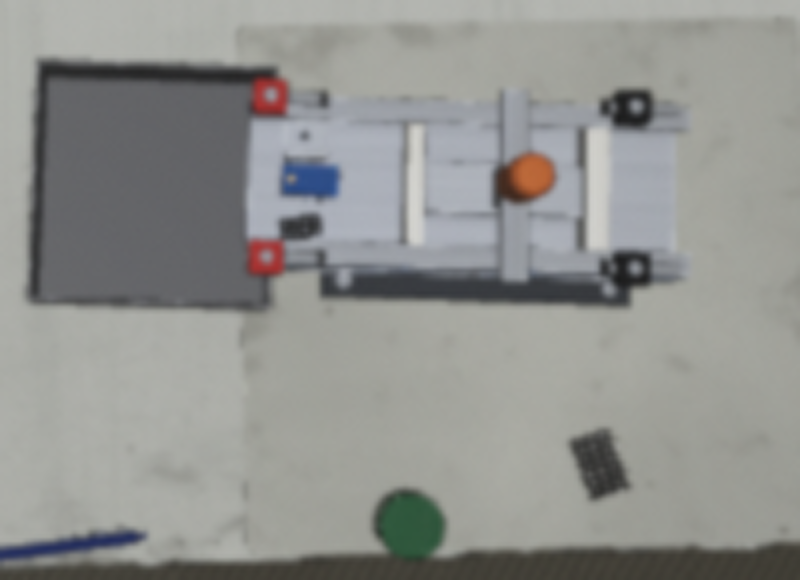

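The enlarged crop gives the stop blocks: red at (270,97) and (266,257), black at (633,107) and (631,268). It also shows the knob at about (531,175), the heat sink centred at (599,464) with its long axis from (589,433) to (611,493), and the green jar at (409,523). The trimmer is at (310,180), the plug at (300,227) and the offcut near (305,135).

```bash
cat >> h.py <<'E'
def tool(cmd,yaw,tgt,tyaw=None):
    """world target -> tool shift (cm) and turn (rad) from commanded pose"""
    R=Ro.from_euler('xyz',[180,0,yaw],degrees=True)
    s=R.inv().apply(np.array(tgt)-cmd)*100
    t=0 if tyaw is None else -np.radians((tyaw-yaw+180)%360-180)
    return np.round(np.r_[s,t],3)
E
python3 - <<'E'
from h import *
d=load('t0.png');g=lambda x,y,z:atz(d,245+x/4-.4,165+y/4-.4,z)
P=dict(rU=g(270,97,.122),rL=g(266,257,.122),bU=g(633,107,.122),bL=g(631,268,.122),knobtop=g(531,175,.166),hs=g(599,464,.022),jar=g(409,523,.037),h1=g(589,433,.022),h2=g(611,493,.022),binTL=g(40,65,.06),binBL=g(30,303,.06))
for k,v in P.items(): print(k,np.round(v,4))
F=(P['rU']+P['rL'])/2;B=(P['bU']+P['bL'])/2;a=F-B;print('F',F,'B',B,'len',np.linalg.norm(a),'yaw of push axis',np.degrees(np.arctan2(a[1],a[0])))
c=P['h1']-P['h2'];print('hs long axis',np.degrees(np.arctan2(c[1],c[0])))
# wrist view check
w=load('w0.png')
for k in ('hs','knobtop'): print(k,proj(w,P[k]))
E
```

```text
rU [0.6363 0.158  0.122 ]
rL [0.5435 0.1632 0.122 ]
bU [ 0.625  -0.0525  0.122 ]
bL [ 0.5317 -0.0464  0.122 ]
knobtop [0.5825 0.0177 0.166 ]
hs [ 0.4141 -0.0462  0.022 ]
jar [0.3823 0.076  0.037 ]
h1 [ 0.4334 -0.0409  0.022 ]
h2 [ 0.396  -0.0528  0.022 ]
binTL [0.6692 0.296  0.06  ]
binBL [0.5226 0.3047 0.06  ]
F [0.58990061 0.16059895 0.122     ] B [ 0.5783686  -0.04942449  0.122     ] len 0.21033980144230643 yaw of push axis 86.85714866347944
hs long axis 17.594807585755007
hs (np.float64(588.3836345592044), np.float64(-18.88101066279765))
knobtop (np.float64(575.9538759887878), np.float64(-139.19135434961788))
```

```bash
python3 - <<'E'
from h import *
c=np.array([.277,.616,.235])
for p,y in [((.38,.34,.235),-10),((.43,.12,.22),5),((.414,-.046,.12),17.6)]: print(p,tool(c,-24.225,p,y))
E
```

```text
(0.38, 0.34, 0.235) [20.718 20.943  0.    -0.248]
(0.43, 0.12, 0.22) [34.305 38.954  1.5   -0.51 ]
(0.414, -0.046, 0.12) [39.657 54.749 11.5   -0.73 ]
```

Call:
drive_tool(plan="20.7 20.9 0 -0.25; 20.7 20.9 0 -0.25; 20.7 20.9 0 -0.25; 20.7 20.9 0 -0.25; 20.7 20.9 0 -0.25; 34.3 39 1.5 -0.5; 34.3 39 1.5 -0.5; 34.3 39 1.5 -0.5", fingers=-1)

```text
time_s: 1.15
tcp_pos: [0.4209, 0.1562, 0.2222]
eef_rot: [-180.0, -0.0, 4.5]
contact_force: [1.3, -0.1, 0.1]
gripper_width: 0.0878
```

```bash
python3 - <<'E'
from h import *
s=r.get_state();print(s['tcp_pos'],s['eef_rot'],s['qd'])
print(tool(np.array(s['tcp_pos']),s['eef_rot'][2],(.414,-.046,.12),17.6), tool(np.array([.43,.12,.22]),4.4,(.414,-.046,.12),17.6))
E
```

```text
[0.42090975 0.15619764 0.22221952] [-1.79981263e+02 -2.17879811e-02  4.51604730e+00] [-55.87622762  -8.48478169 -12.97310946   0.15434808   4.65765739
  53.98165673]
[-2.281 20.103 10.222 -0.228] [-2.869 16.428 10.    -0.23 ]
```

Call:
drive_tool(plan="-2.9 16.4 5 -0.23; -2.9 16.4 8 -0.23; -2.9 16.4 10 -0.23; -2.9 16.4 10 -0.23; -2.9 16.4 10 -0.23; -2.9 16.4 10 -0.23")

```text
time_s: 1.9
tcp_pos: [0.4059, -0.0067, 0.1232]
eef_rot: [-180.0, -0.1, 17.7]
contact_force: [0.4, -0.9, -0.5]
gripper_width: 0.0875
```

```bash
python3 - <<'E'
from h import *
cap('wrist','w1.png');s=r.get_state();print(s['tcp_pos'],s['eef_rot'],s['qd'])
d=load('w1.png');print(proj(d,(.414,-.046,.022)))
E
```

```text
[ 0.40580494 -0.00652953  0.1231815 ] [-1.79993314e+02 -1.16649960e-01  1.76726075e+01] [ 0.3669715  -0.12127156 -0.24201996 -0.11640214  0.18707482  0.22819551]
(np.float64(324.4546661728978), np.float64(221.5005817567989))
```

View pics/w1.png

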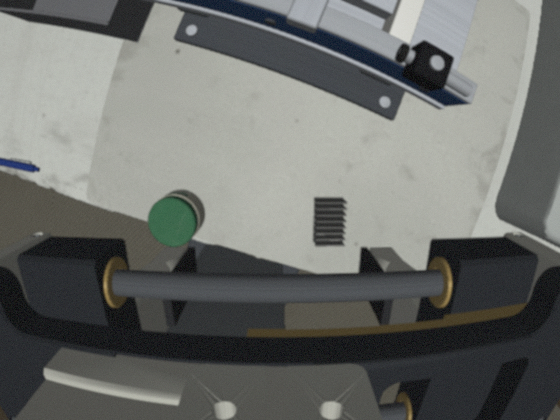

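The wrist view shows the heat sink at pixels x 314–347 and y 197–246, centred at about (330,221), with its long axis along the tool's x. The green jar is at (173,220), well to the side.

```bash
python3 - <<'E'
from h import *
w=load('w1.png');d=load('t0.png')
print(tri((w,330.5,221.5),(d,394.4,280.6)))
for z in (.011,.022): print(atz(w,330.5,221.5,z),atz(d,394.4,280.6,z))
for c in [(314,197),(347,197),(347,246),(314,246)]: print(atz(w,*c,.022))
s=r.get_state();p=np.array(s['tcp_pos']);y=s['eef_rot'][2]
print(tool(p,y,(.4145,-.0475,.06),17.6))
E
```

```text
[ 0.41369881 -0.05049156  0.01411125]
[ 0.4130689  -0.05354771  0.011     ] [ 0.41334882 -0.04896787  0.011     ]
[ 0.41551001 -0.05078191  0.022     ] [ 0.41409951 -0.04633738  0.022     ]
[ 0.43060528 -0.03108679  0.022     ]
[ 0.43893088 -0.05671706  0.022     ]
[ 0.39961918 -0.07182372  0.022     ]
[ 0.39138592 -0.04490354  0.022     ]
[-4.150e-01  4.168e+00  6.318e+00  1.000e-03]
```

Call:
drive_tool(plan="-0.37 4.3 3 0; -0.37 4.3 7 -0.02; -0.37 4.3 9.5 -0.02; -0.37 4.3 10.9 -0.02; -0.37 4.3 10.9 -0.02; -0.37 4.3 10.9 -0.02")

```text
time_s: 2.7
tcp_pos: [0.4152, -0.049, 0.014]
eef_rot: [180.0, -0.1, 18.8]
contact_force: [-0.4, -0.6, 0.8]
gripper_width: 0.0878
```

Call:
drive_tool(plan="0 0 0 0;0 0 0 0;0 0 0 0;0 0 0 0;0 0 0 0; 0 0 0 0", fingers=1, squeeze=25)

```text
time_s: 3.45
tcp_pos: [0.4142, -0.0498, 0.0132]
eef_rot: [-180.0, 0.0, 18.7]
contact_force: [0.5, 1.2, 0.8]
gripper_width: 0.0329
```

Call:
drive_tool(plan="0 0 0 0;0 0 0 0;0 0 0 0;0 0 0 0")

```text
time_s: 3.95
tcp_pos: [0.4142, -0.0498, 0.0132]
eef_rot: [-180.0, 0.0, 18.7]
contact_force: [-1.2, -0.7, -1.3]
gripper_width: 0.0243
```

```bash
python3 - <<'E'
from h import *
s=r.get_state();p=np.array(s['tcp_pos']);y=s['eef_rot'][2]
print(p,y,s['gripper_width'])
for q,yy in [((.43,-.04,.20),10),((.46,.1,.20),0),((.6,.255,.16),-3.1),((.6,.255,.10),-3.1)]: print(tool(p,y,q,yy))
E
```

```text
[ 0.41415521 -0.04978067  0.01319694] 18.744064879850626 0.02430799977058361
[  1.815  -0.417 -18.68    0.153]
[  9.154 -12.71  -18.68    0.327]
[ 27.393 -22.89  -14.68    0.381]
[ 27.393 -22.89   -8.68    0.381]
```

Call:
drive_tool(plan="0 0 -5 0; 1.8 -0.4 -11 0.1; 3 -2 -17 0.15; 9.2 -8 -18.7 0.33; 13 -13 -18.7 0.38; 18 -17 -18.7 0.38; 23 -20 -18.7 0.38; 27.4 -22.4 -16 0.38")

```text
time_s: 4.95
tcp_pos: [0.5946, 0.2427, 0.1798]
eef_rot: [-179.9, -0.2, -3.0]
contact_force: [0.3, 0.5, 0.0]
gripper_width: 0.0244
```

```bash
python3 - <<'E'
from h import *
s=r.get_state();p=np.array(s['tcp_pos']);y=s['eef_rot'][2]
print(p,y,s['gripper_width'])
for q,yy in [((.598,.248,.14),-3.1),((.598,.248,.085),-3.1)]: print(tool(p,y,q,yy))
E
```

```text
[0.59456959 0.24272315 0.17975373] -2.9553096818119013 0.02444121312696564
[ 3.150e-01 -5.450e-01  3.975e+00  3.000e-03]
[ 3.150e-01 -5.450e-01  9.475e+00  3.000e-03]
```

Call:
drive_tool(plan="0.2 -0.3 4 0; 0.2 -0.3 8 0; 0.2 -0.3 9.2 0; 0.2 -0.3 9.2 0; 0.2 -0.3 9.2 0")

```text
time_s: 5.58
tcp_pos: [0.5959, 0.2434, 0.0883]
eef_rot: [-179.9, -0.1, -3.0]
contact_force: [0.3, -0.2, -0.6]
gripper_width: 0.0247
```

Call:
drive_tool(plan="0 0 0 0; 0 0 0 0; 0 0 0 0; 0 0 -5 0; 0 0 -11 0; 0 0 -13 0; 0 0 -13 0; 0 0 -13 0", fingers=0)

```text
time_s: 6.58
tcp_pos: [0.5943, 0.2427, 0.2153]
eef_rot: [180.0, 0.1, -3.0]
contact_force: [-0.4, 0.0, -0.6]
gripper_width: 0.0438
```

```bash
python3 - <<'E'
from h import *
cap('wrist','w2.png');s=r.get_state();p=np.array(s['tcp_pos']);print(p,s['eef_rot'],s['gripper_width'])
w=load('w2.png');print(proj(w,(.5825,.0177,.166)))
E
```

```text
[0.59419327 0.24256961 0.21493005] [ 1.79933581e+02  1.05353582e-01 -3.03377989e+00] 0.04399402406453538
(np.float64(540.9325711441095), np.float64(232.40335159539055))
```

View pics/w2.png

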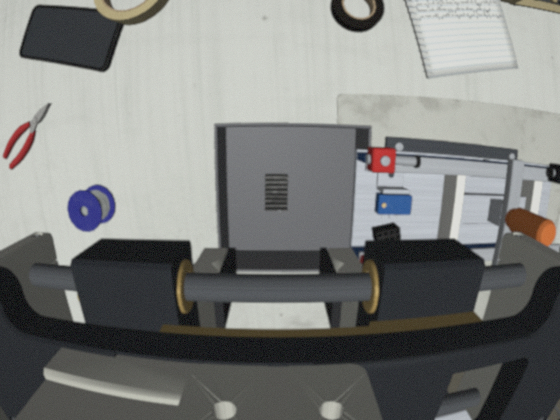

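The heat sink lies in the bin at (276,192). The trimmer and plug are on the deck at (394,203) and (386,235), and the knob is at the right edge near (530,225).

```bash
python3 - <<'E'
from h import *
s=r.get_state();p=np.array(s['tcp_pos']);y=s['eef_rot'][2]
print(tool(p,y,(.581,.018,.215),-3.1))
E
```

```text
[-1.2900e-01  2.2495e+01 -7.0000e-03  1.0000e-03]
```

Call:
drive_tool(plan="0 6 0 0; 0 12 0 0; 0 18 0 0; -0.1 22.5 0 0; -0.1 22.5 0 0; -0.1 22.5 0 0", fingers=-0.4)

```text
time_s: 7.38
tcp_pos: [0.5818, 0.0182, 0.2154]
eef_rot: [180.0, 0.1, -3.1]
contact_force: [0.3, 1.0, 0.1]
gripper_width: 0.0613
```

```bash
python3 - <<'E'
from h import *
im,w=cap('wrist','w3.png');s=r.get_state();p=np.array(s['tcp_pos']);print(p,s['eef_rot'],s['gripper_width'])
h=cv2.cvtColor(im,cv2.COLOR_RGB2HSV);m=cv2.inRange(h,(4,150,60),(18,255,255))
n,l,st,c=cv2.connectedComponentsWithStats(m);i=1+np.argmax(st[1:,4]);print(st[i],c[i],proj(w,(.5825,.0177,.166)))
up('w3.png','w3c.png',100,0,460,300)
E
```

```text
[0.58191609 0.01871261 0.21555927] [ 1.79979115e+02  5.93948216e-02 -3.01305801e+00] 0.06117991923242888
[ 262  207   36   49 1407] [279.30774698 231.89410092] (np.float64(275.52550526591955), np.float64(236.77048056760844))
scale 2.0
```

View pics/w3c.png

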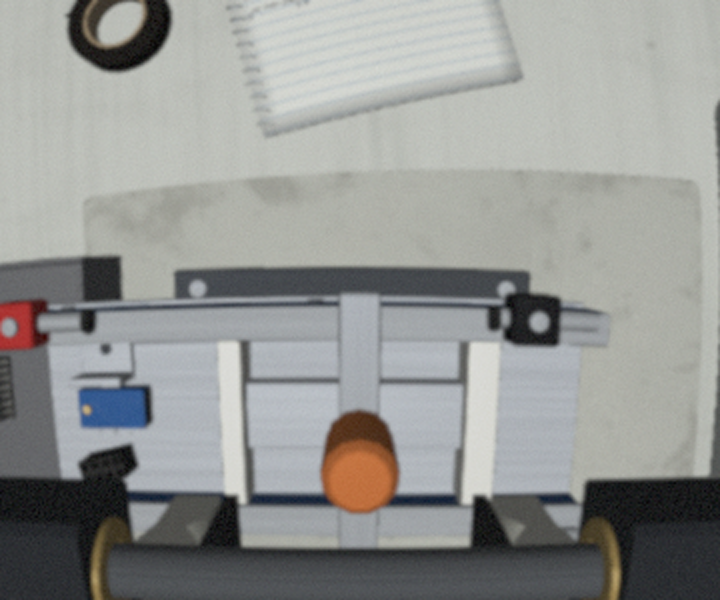

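The crop puts the knob's top centre at (360,475), the crossbar edges at x 339 and 382, the rear nose tip at (487,318) and the front nose tip at (95,320).

```bash
python3 - <<'E'
from h import *
w=load('w3.png');d=load('t0.png');q=lambda x,y:(100+x/2-.25,y/2-.25)
print('tri',tri((w,*q(360,475)),(d,245+531/4-.4,165+175/4-.4)),atz(w,*q(360,475),.166))
for n,x,y in [('rn',487,318),('fn',95,320),('cbR',382,315),('cbL',339,315)]: print(n,atz(w,*q(x,y),.114))
s=r.get_state();print(s['tcp_pos'],s['contact_force'])
E
```

```text
tri [0.5821329  0.01616681 0.16443705] [0.58202058 0.01496207 0.166     ]
rn [ 0.62621328 -0.03789444  0.114     ]
fn [0.63575612 0.12049738 0.114     ]
cbR [0.62902701 0.00353506 0.114     ]
cbL [0.62990508 0.02022431 0.114     ]
[0.58191609 0.01871261 0.21555927] [-0.5304267   0.03855837  0.50139752]
```

Call:
drive_tool(plan="0 0.3 3 0; 0 0.3 6 0; 0 0.3 7.6 0; 0 0.3 7.6 0; 0 0.3 7.6 0")

```text
time_s: 8.05
tcp_pos: [0.5826, 0.0158, 0.1412]
eef_rot: [-180.0, -0.1, -3.0]
contact_force: [0.8, 0.9, 0.0]
gripper_width: 0.0616
```

Call:
drive_tool(plan="0 0 0 0;0 0 0 0;0 0 0 0;0 0 0 0;0 0 0 0; 0 0 0 0; 0 0 0 0; 0 0 0 0", fingers=1, squeeze=40)

```text
time_s: 9.05
tcp_pos: [0.5819, 0.0153, 0.1405]
eef_rot: [-180.0, -0.0, -3.0]
contact_force: [-0.8, 1.2, 3.3]
gripper_width: 0.0254
```

```bash
python3 - <<'E'
from h import *
s=r.get_state();print(s['tcp_pos'],s['eef_rot'],s['contact_force'],s['gripper_width'],s['qd'])
E
```

```text
[0.58189045 0.01530239 0.140464  ] [-1.79999076e+02 -1.11139894e-02 -3.02044654e+00] [-0.82669273  1.23549789  3.27402721] 0.025397135814059158 [ 0.00950241  0.02984489 -0.0074069   0.04343232 -0.04405955  0.07344561]
```

Call:
drive_tool(plan="0 -1 0 0; 0 -2 0 0; 0 -3 0 0; 0 -4 0 0; 0 -5 0 0; 0 -6 0 0; 0 -7 0 0; 0 -7.5 0 0")

```text
time_s: 10.05
tcp_pos: [0.5859, 0.0909, 0.1404]
eef_rot: [180.0, -0.0, -3.0]
contact_force: [-0.2, -3.7, 5.3]
gripper_width: 0.0253
```

Call:
drive_tool(plan="0 -0.2 0 0; 0 -0.4 0 0; 0 -0.6 0 0; 0 -0.8 0 0; 0 -1 0 0; 0 -1.2 0 0; 0 -1.2 0 0")

```text
time_s: 10.92
tcp_pos: [0.5865, 0.1027, 0.1405]
eef_rot: [-180.0, -0.0, -3.0]
contact_force: [-0.7, -2.9, 6.1]
gripper_width: 0.0251
```

Call:
drive_tool(plan="0 -0.1 0 0; 0 -0.2 0 0; 0 -0.3 0 0; 0 -0.4 0 0; 0 -0.5 0 0; 0 -0.5 0 0")

```text
time_s: 11.68
tcp_pos: [0.5868, 0.1076, 0.1405]
eef_rot: [-180.0, -0.0, -3.0]
contact_force: [-0.6, -3.2, 4.9]
gripper_width: 0.0252
```

Call:
drive_tool(plan="0 -0.1 0 0; 0 -0.2 0 0; 0 -0.3 0 0; 0 -0.3 0 0")

```text
time_s: 12.18
tcp_pos: [0.5869, 0.1106, 0.1405]
eef_rot: [180.0, -0.0, -3.0]
contact_force: [-0.7, -3.9, 4.8]
gripper_width: 0.0256
```

Call:
drive_tool(plan="0 -0.1 0 0; 0 -0.2 0 0; 0 -0.2 0 0")

```text
time_s: 12.55
tcp_pos: [0.587, 0.1126, 0.1405]
eef_rot: [-180.0, -0.0, -3.0]
contact_force: [0.2, -4.0, 6.0]
gripper_width: 0.025
```

Call:
drive_tool(plan="0 -0.1 0 0; 0 -0.2 0 0; 0 -0.2 0 0")

```text
time_s: 12.92
tcp_pos: [0.5871, 0.1145, 0.1405]
eef_rot: [180.0, -0.0, -3.0]
contact_force: [-1.0, -3.1, 4.8]
gripper_width: 0.0253
```

Call:
drive_tool(plan="0 -0.1 0 0; 0 -0.1 0 0")

```text
time_s: 13.18
tcp_pos: [0.5871, 0.1155, 0.1404]
eef_rot: [180.0, -0.0, -3.0]
contact_force: [-0.6, -3.7, 5.2]
gripper_width: 0.0253
```

Call:
drive_tool(plan="0 -0.1 0 0; 0 -0.1 0 0")

```text
time_s: 13.42
tcp_pos: [0.5872, 0.1166, 0.1405]
eef_rot: [180.0, -0.0, -3.0]
contact_force: [-0.6, -3.5, 4.9]
gripper_width: 0.0248
```

Call:
drive_tool(plan="0 -0.1 0 0; 0 -0.1 0 0")

```text
time_s: 13.68
tcp_pos: [0.5873, 0.1175, 0.1404]
eef_rot: [180.0, -0.0, -3.0]
contact_force: [-0.0, -2.7, 5.0]
gripper_width: 0.025
```

Call:
drive_tool(plan="0 -0.1 0 0; 0 -0.1 0 0")

```text
time_s: 13.92
tcp_pos: [0.5873, 0.1182, 0.1404]
eef_rot: [180.0, 0.0, -3.0]
contact_force: [0.3, -4.6, 4.9]
gripper_width: 0.0255
```

Call:
drive_tool(plan="0 -0.05 0 0; 0 -0.05 0 0")

```text
time_s: 14.18
tcp_pos: [0.5872, 0.1182, 0.1404]
eef_rot: [179.9, 0.0, -3.0]
contact_force: [0.4, -7.2, 5.7]
gripper_width: 0.0254
```

Call:
drive_tool(plan="0 -0.05 0 0; 0 -0.1 0 0; 0 -0.1 0 0")

```text
time_s: 14.55
tcp_pos: [0.5872, 0.1183, 0.1405]
eef_rot: [179.9, 0.0, -3.0]
contact_force: [1.1, -10.6, 5.8]
gripper_width: 0.0253
```

Call:
drive_tool(plan="0 -0.05 0 0; 0 -0.05 0 0")

```text
time_s: 14.8
tcp_pos: [0.5872, 0.1184, 0.1405]
eef_rot: [179.8, 0.0, -3.0]
contact_force: [2.0, -12.8, 4.9]
gripper_width: 0.025
```

Call:
drive_tool(plan="0 -0.05 0 0; 0 -0.1 0 0; 0 -0.1 0 0")

```text
time_s: 15.18
tcp_pos: [0.5872, 0.1185, 0.1405]
eef_rot: [179.8, 0.1, -3.1]
contact_force: [1.9, -16.4, 6.3]
gripper_width: 0.0253
```

Call:
drive_tool(plan="0 -0.03 0 0; 0 -0.03 0 0;0 -0.03 0 0;0 -0.03 0 0;0 -0.03 0 0;0 -0.03 0 0;0 -0.03 0 0;0 -0.03 0 0")

```text
time_s: 16.18
tcp_pos: [0.5872, 0.1185, 0.1405]
eef_rot: [179.7, 0.1, -3.1]
contact_force: [2.1, -17.7, 6.1]
gripper_width: 0.0256
```

```bash
python3 - <<'E'
from h import *
cap('wrist','w4.png');print(r.get_state()['contact_force'])
E
```

```text
[  1.97401422 -17.07188437   6.17649246]
```

View pics/w4.png

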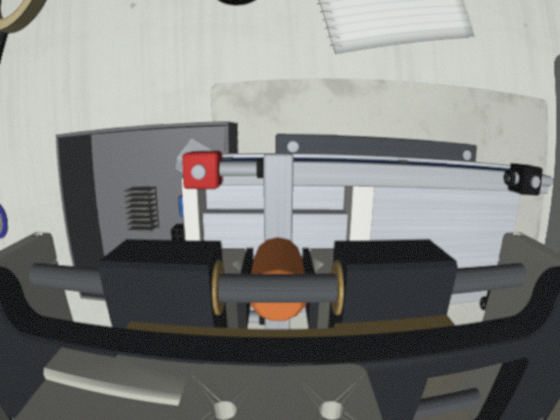

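The crossbar touches the front nose at (264,168). The scrap is past the blade: the offcut near (192,157), blue at (183,205) and black at (178,232), all partly hidden. I'll draw back part of the way and look into the bin.

Call:
drive_tool(plan="0 0.5 0 0; 0 1.5 0 0; 0 2.5 0 0; 0 3.5 0 0; 0 4.5 0 0; 0 5.5 0 0; 0 6 0 0; 0 6 0 0")

```text
time_s: 17.23
tcp_pos: [0.5842, 0.0603, 0.1405]
eef_rot: [180.0, -0.0, -3.1]
contact_force: [1.4, -2.0, 4.8]
gripper_width: 0.0249
```

```bash
python3 - <<'E'
from h import *
cap('wrist','w5.png');print(r.get_state()['contact_force'])
up('w5.png','w5c.png',0,90,280,300)
E
```

```text
[ 0.84495039 -2.53731533  5.0090142 ]
scale 2.857142857142857
```

View pics/w5c.png

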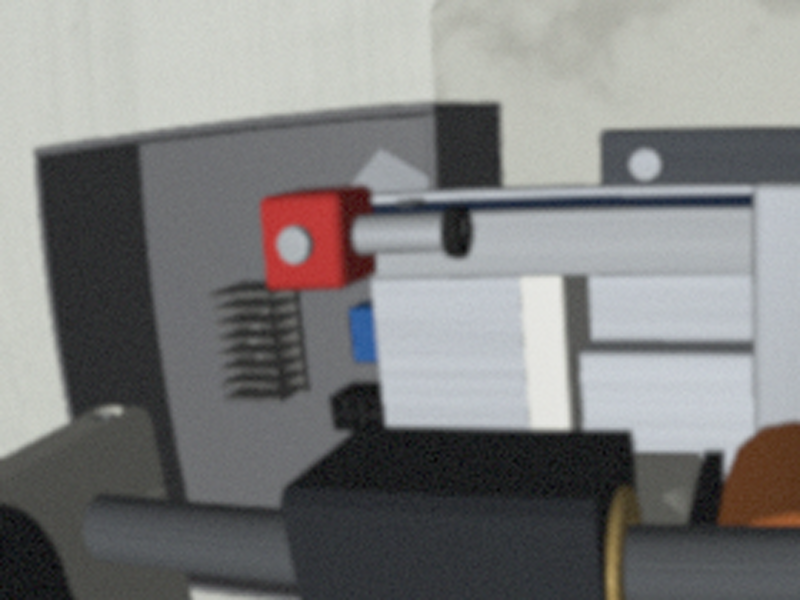

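The heat sink, offcut, trimmer and plug are all in the bin, at crop (262,340), (390,170), (362,333) and (358,407). The last three are partly under the deck edge, and the deck ahead of the blade is clear. Next I go back to the rear stops.

Call:
drive_tool(plan="0 1 0 0; 0 2 0 0; 0 3 0 0; 0 4 0 0; 0 5 0 0; 0 6 0 0; 0 6.7 0 0; 0 7 0 0")

```text
time_s: 18.27
tcp_pos: [0.5807, -0.0085, 0.1405]
eef_rot: [-180.0, -0.0, -3.0]
contact_force: [1.1, 3.0, 6.0]
gripper_width: 0.0254
```

Call:
drive_tool(plan="0 0.1 0 0; 0 0.2 0 0; 0 0.3 0 0; 0 0.4 0 0; 0 0.5 0 0; 0 0.6 0 0; 0 0.6 0 0")

```text
time_s: 19.15
tcp_pos: [0.5804, -0.0142, 0.1405]
eef_rot: [-180.0, -0.0, -3.0]
contact_force: [1.1, 2.6, 5.9]
gripper_width: 0.0247
```

Call:
drive_tool(plan="0 0.1 0 0; 0 0.2 0 0; 0 0.2 0 0")

```text
time_s: 19.52
tcp_pos: [0.5803, -0.0162, 0.1405]
eef_rot: [-180.0, -0.0, -3.0]
contact_force: [0.2, 3.0, 5.3]
gripper_width: 0.0248
```

Call:
drive_tool(plan="0 0.1 0 0; 0 0.2 0 0; 0 0.2 0 0")

```text
time_s: 19.9
tcp_pos: [0.5802, -0.0182, 0.1405]
eef_rot: [-180.0, -0.0, -3.0]
contact_force: [0.3, 3.2, 5.3]
gripper_width: 0.0253
```

Call:
drive_tool(plan="0 0.1 0 0; 0 0.2 0 0; 0 0.2 0 0")

```text
time_s: 20.27
tcp_pos: [0.5801, -0.0202, 0.1405]
eef_rot: [-180.0, -0.0, -3.0]
contact_force: [0.5, 2.7, 6.5]
gripper_width: 0.0253
```

Call:
drive_tool(plan="0 0.1 0 0; 0 0.2 0 0; 0 0.2 0 0")

```text
time_s: 20.65
tcp_pos: [0.5799, -0.0222, 0.1404]
eef_rot: [-180.0, -0.0, -3.0]
contact_force: [0.4, 3.2, 5.0]
gripper_width: 0.0253
```

Call:
drive_tool(plan="0 0.1 0 0; 0 0.1 0 0")

```text
time_s: 20.9
tcp_pos: [0.5799, -0.0232, 0.1404]
eef_rot: [-180.0, -0.0, -3.0]
contact_force: [0.2, 3.3, 5.2]
gripper_width: 0.0251
```

Call:
drive_tool(plan="0 0.1 0 0; 0 0.1 0 0")

```text
time_s: 21.15
tcp_pos: [0.5798, -0.0242, 0.1404]
eef_rot: [-180.0, -0.0, -3.0]
contact_force: [1.1, 3.4, 6.3]
gripper_width: 0.0252
```

Call:
drive_tool(plan="0 0.1 0 0; 0 0.1 0 0")

```text
time_s: 21.4
tcp_pos: [0.5798, -0.0252, 0.1405]
eef_rot: [-180.0, -0.0, -3.0]
contact_force: [0.4, 3.1, 6.0]
gripper_width: 0.0252
```

Call:
drive_tool(plan="0 0.1 0 0; 0 0.1 0 0")

```text
time_s: 21.65
tcp_pos: [0.5797, -0.0262, 0.1405]
eef_rot: [-180.0, -0.0, -3.0]
contact_force: [0.0, 3.2, 6.5]
gripper_width: 0.0251
```

Call:
drive_tool(plan="0 0.1 0 0; 0 0.1 0 0")

```text
time_s: 21.9
tcp_pos: [0.5798, -0.0264, 0.1405]
eef_rot: [-179.9, -0.0, -3.0]
contact_force: [-0.8, 8.5, 6.0]
gripper_width: 0.0251
```

Contact at -0.0264. I need about 10 N more, which is roughly 2 mm.

Call:
drive_tool(plan="0 0.05 0 0; 0 0.1 0 0; 0 0.1 0 0")

```text
time_s: 22.28
tcp_pos: [0.5798, -0.0264, 0.1405]
eef_rot: [-179.8, -0.1, -3.0]
contact_force: [-1.7, 12.3, 7.6]
gripper_width: 0.0253
```

Call:
drive_tool(plan="0 0.05 0 0; 0 0.05 0 0")

```text
time_s: 22.52
tcp_pos: [0.5798, -0.0265, 0.1405]
eef_rot: [-179.8, -0.1, -3.0]
contact_force: [-1.5, 14.3, 7.4]
gripper_width: 0.0252
```

Call:
drive_tool(plan="0 0.07 0 0; 0 0.07 0 0;0 0.07 0 0;0 0.07 0 0;0 0.07 0 0;0 0.07 0 0;0 0.07 0 0;0 0.07 0 0")

```text
time_s: 23.52
tcp_pos: [0.5798, -0.0265, 0.1405]
eef_rot: [-179.8, -0.1, -3.0]
contact_force: [-1.3, 18.5, 8.0]
gripper_width: 0.0253
```

Call:
drive_tool(plan="0 0 0 0; 0 -0.15 0 0; 0 -0.3 0 0; 0 -0.35 0 0; 0 -0.35 0 0")

```text
time_s: 24.15
tcp_pos: [0.5797, -0.0263, 0.1405]
eef_rot: [180.0, -0.0, -3.0]
contact_force: [0.4, 0.9, 4.8]
gripper_width: 0.025
```

Call:
drive_tool(plan="0 0 0 0; 0 0 0 0; 0 0 0 0; 0 0 0 0; 0 0 0 0; 0 0 0 0", fingers=-0.3)

```text
time_s: 24.9
tcp_pos: [0.5796, -0.026, 0.1403]
eef_rot: [180.0, 0.0, -3.0]
contact_force: [0.9, -0.4, 0.1]
gripper_width: 0.057
```

Call:
drive_tool(plan="0 0 -2 0; 0 0 -5 0; 0 0 -9 0; 0 -5 -12 0; 0 -10 -14 0; 0 -15 -14 0; 0 -20 -14 0; 0 -20 -14 0")

```text
time_s: 25.9
tcp_pos: [0.59, 0.1768, 0.2797]
eef_rot: [-180.0, 0.0, -2.8]
contact_force: [0.3, -0.5, -0.4]
gripper_width: 0.0567
```

Call:
drive_tool(plan="0 0 0 0; 0 0 0 0; 0 0 0 0; 0 0 0 0")

```text
time_s: 26.4
tcp_pos: [0.5903, 0.173, 0.2805]
eef_rot: [-180.0, -0.0, -3.1]
contact_force: [0.5, 1.2, -0.4]
gripper_width: 0.0568
```

```bash
python3 - <<'E'
from h import *
cap('wrist','w6.png');s=r.get_state();print(s['tcp_pos'],s['contact_force'],s['gripper_width'],s['qd'])
E
```

```text
[0.59024252 0.17313333 0.28044894] [ 0.33215899 -0.15886534  0.68767291] 0.05674588797700703 [ 0.18912026  0.06117683  0.0311347   0.01244268 -0.07350138 -0.0718983 ]
```

View pics/w6.png

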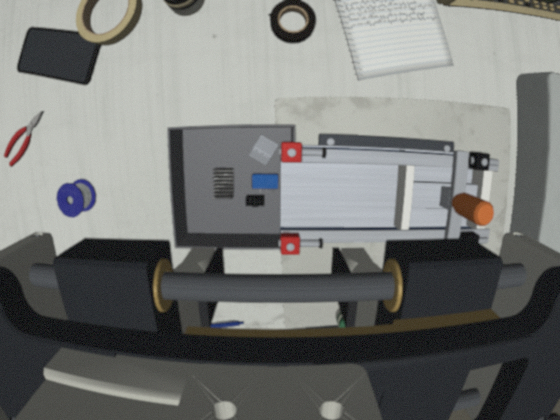

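All four scrap pieces are in the bin: the heat sink at (223,182), offcut at (264,150), trimmer at (264,181) and plug at (255,200). The deck is clear and the crossbar sits at the rear noses, at (462,160). The arm is clear and still.

```bash
python3 -c "
from plant import r
print(r.close_job())"
```

```text
the job is handed in; nothing more can be done
None
```

The job is done and handed in at about 26 s of the 72 s allowed; the hand-in reports no verdict.

- **Heat sink:** I gripped it across its 25 mm width (it measured 24.3 mm) and dropped it into the bin.
- **Front stops:** I felt contact with the knob at about y = 0.118 m. I then leaned with 16–18 N at the wrist for over a second, about 13–14 N on the stops after 3–4 N of sliding friction.
- **Rear stops:** I felt contact at about y = -0.026 m, roughly 23 mm ahead of the rear stop origin. I leaned there for a second with about 15–18 N at the wrist, then eased off before letting go.

The last picture showed the trimmer, plug, offcut and heat sink all in the bin, the deck clear, and the pusher at its rear noses with the arm clear and still. I did not look at the jars again at the end, but the arm passed well clear of them. No check failed. The camera estimates of the stop positions came within about 3 mm of where contact was felt.

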